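# Ease the wedge from under the press plate and lay it in its rest

## Task

The heavy plate of the kitchen press is propped ajar on a wooden wedge. Gripping the thick end, work the wedge slowly straight back out from under the plate in a few short tugs of 2 or 3 cm, stopping for a moment after each, so that the plate comes all the way down; do not lever the plate up, drag the press along or disturb the salt shaker and the red and white pot. Lay the wedge flat on the table and let go, then take it again near its thin end and lay it flat in the blue rest, thick end in and right up to the back wall (within a centimetre), and let go.

Things in the scene. Friction and masses are not known exactly. Their poses are not given: they have to be found in the camera images.
- press: wooden press, loose on the table, about 4 kg: base board 210 x 225 mm, its top 22 mm above the table, with a hinged plate on it. Origin: on the table, mid-width, midway from hinge to plate edge. Local +y points to the open edge (roughly the robot's left): hinge at y = -100 mm, plate's open edge at +100 mm, base's edge at +118 mm; x along the hinge, z up
- plate (a joint): angle (rad) of the heavy dark-wood plate (190 mm along the hinge, 200 mm from hinge to open edge, 14 mm thick, 1.2 to 2 kg, a 22 mm knob on top 110 mm in from the open edge) on its damped hinge; 0 = fully down on the base, about 0.1 at the start, resting on the wedge; it sinks by its weight as the wedge comes out
- plate_edge (a point): middle of the lower edge of the plate's open side (it moves with the plate)
- wedge: light wood wedge, red band round its thick end, 160 mm long, 34 wide, 30 thick at the butt falling evenly to 5 at the tip, about 80 g. Origin: centre of the flat underside. Local +y points to the butt, x across, z up. It starts flat on the press base (underside 22 mm above the table), its thin 72 to 92 mm under the plate, the thick end out over the table; it takes 5 to 15 N to pull
- wedge_butt (a point): centre of the wedge's thick end face, 80 mm from the origin and 15 mm above the underside
- wedge_tip (a point): centre of the wedge's thin end face, 80 mm from the origin the other way and 2.5 mm above the underside
- rest: blue wedge rest fixed to the table, a stall open at top and mouth. Origin on the table under the middle of its inner floor. Local +y points to the back wall (inner face at y = +40 mm; mouth at -40); floor 12 mm above the table, 50 mm wide between walls 10 mm thick, tops 40 mm above the table. The thin half of the wedge sticks out of the mouth; no room inside for fingers beside the wedge
- rest_back (a point): foot of the back wall's inner face, middle of its width, on the floor of the rest (12 mm above the table)
- salt: salt shaker, 44 mm across, 90 mm tall, bystander; origin under its centre
- cream: red and white round pot, 58 mm across, 50 mm tall, bystander; origin under its centre
Things that resemble listed ones, but are neither listed nor needed, are in the scene too. Of the things that look like the rest, the larger one is meant.

How it is judged:
By the outcome, as a careful person would: the job done as asked, in the order asked, and still so for the second after the job is handed in, with the robot touching nothing.
It also fails if it takes over 53 s, if anything falls off the work surface, if the arm or the gripper's body presses on something with over 40 N, if the wrist force passes 120 N, or if a joint passes its speed limit or range.

## Robot

A 6-joint arm with a two-finger parallel gripper is mounted at the origin on the work surface; the furniture and walls round the work are solid. World frame = base frame: x ahead of the robot, y to its left, z up, the work surface at z = 0. Lengths are in m, angles in rad, forces in N, time in s.
With the tool pointing down it reaches from about 0.4 to 0.825 m from the base axis. Payload 7 kg.
Tool frame: the origin (TCP) lies on the centre line of the jaws, within the pads' length; the fingertips stand 25 mm ahead of it and the grasp point (between the pads) lies 6 mm ahead of it; z points along the fingers, y is the line along which they close (so a half turn about z gives the same grasp; the last joint's range is limited). The gripper opens to 85 mm and grips with 20 to 120 N. Pads are 22 mm wide; open, the fingers measure 114 mm over their backs; the gripper's body (76 mm by 85 mm) begins 54 mm behind the grasp point. The pads swing forward as they close: fully open they stand 13 mm farther back than shut.
Start: joints at [0.288, 0.359, 0.012, 0, -1.224, -0.288], TCP at [0.675, -0, 0.256] pointing down, gripper open.
Joint ranges: [-3.07, 3.07], [-1.43, 2.12], [-1.02, 1.25], [-3.03, 1.67], [-3.05, -0], [-3.03, 3.03]. Speed limits (rad/s): [2.39, 2.39, 3.01, 3.14, 3.14, 3.14].

## Interface

Orientations are given as a rotation vector (axis times angle).
In Python, from plant import manip, get_image, job, models gives the robot as it stands.
- The arm moves only by the tool step_arm, never from a script. Its argument "steps" is a list that holds one entry, the list of rows, each a list of 7 numbers: the shift along the tool's x, y, z each as a share of 0.15 m, from -1 to 1, then the turn, a rotation vector about the tool's x, y, z each as a share of 2 rad, from -1 to 1, then the opening, from 0 (shut) to 1 (fully open). In form: [[[dx, dy, dz, ax, ay, az, grip], ...]]. A call has 1 to 8 rows; each row is the pose to reach, as a shift and turn from the pose commanded when the call began, along the tool's axes at that moment; what a row does not reach only later rows make up. A row lasts 1/12 s, in which the tool goes at most 41.7 mm and 7.16 degrees, less where a joint would pass 70% of its speed; a pose out of reach is approached as far as the arm can. A call with a number of a shift or a turn outside -1 to 1 is refused whole. A call with a gripper value outside its range is refused whole. The fingers move at their own pace and stop on an object; "grip_force" is the grip in N (left out, the last holds). Time passes only in rows, so rows that repeat a pose let the fingers close. It gives the time, the measured TCP pose, the force, the opening and the grip force at its end, in the units of the state.
- manip.state(): the state, without advancing time (a new reading comes with each control period).
- get_image(name): name is "scene" or "side" or "wrist"; returns a dict with "img" (400x640x3 uint8, red, green, blue), "range_z" (400x640 float32, m along the optical axis (not along the pixel's ray), 0 where there is no reading), "fx", "fy", "cx", "cy" (pixels), "extrinsics" (4x4, takes a point from camera to world coordinates); the wrist camera has in their place "hand_eye" (4x4, takes a point from camera to tool coordinates, whose origin is the TCP and whose axes are the flange's). Camera axes: x right, y up, looking along -z (the intrinsics and any distortion apply to the point x, -y, -z); pixel columns grow to the right and rows downward; lengths in m; the calibration is good to about 2 mm. A picture is of the moment at which its call begins: read the wrist's pose just before it.
- job.job_done(): hands the job in; it is judged then, once.
Trained networks look in a picture, given as the dict that the camera call returned (one of the last four; its "shot" number tells which), for a name from the list of things; names that differ only in an ending like _2 or _b are one class to them, and where a whole thing is asked for, a point or a joint stands for the part that bears it (a point fixed in the world has none). Each returns a list of dicts, best first, with "conf" (0 to 1); they miss things now and then, are a little off and sometimes report something else, mostly with a low value. They report only what shows in the picture. A call takes as long as a camera call. They do not tell look-alikes from the thing itself.
- models.recognise(thing, picture): "at" ([column, row] in pixels, amid what is visible of it).
- models.regions_of(thing, picture): "mask" (400x640 bool, what is visible of it) and "at" ([column, row] in pixels, amid what is visible of it).
- models.tip_of(thing, picture): "at" ([column, row] in pixels: a listed point, or the origin of a listed thing).
The state is a dict: "clock": time; "q": joint angles; "qd": joint speeds; "tau": joint torques, N m; "ee_pos": TCP position; "tcp_rot": TCP orientation; "ft_force": force on the tool from outside, world axes, zero at the start; "torque": the same for the moment, N m; "opening": finger opening in m; "grip_force": force on a finger pad.
Only numpy, scipy, OpenCV 4.12 (cv2) and the standard library are available. Lean on these libraries where they do the work, as an engineer would, in place of code of your own. Each camera call takes 0.05 s, during which the arm holds its last target. There are 200 camera calls.

## Working session

There is one attempt and no reset: what is moved stays moved. The work goes in short steps, Python scripts to look and compute and a tool call to move; the robot and the scene stay as the last step left them, time stands still between calls to the robot, and variables do not carry over. Pictures are saved under pics/ and viewed, at most 10 in all, crops included, and the job is handed in when it is done.

Besides the shell and the picture viewer there is one more tool, called after "Request:" as name(argument=value, ...) on one line, values as JSON. step_arm: Moves the arm, as the interface text tells. Its arguments: {"type":"object","properties":{"steps":{"type":"array","items":{"type":"array","items":{"type":"array","items":{"type":"number"}}}},"grip_force":{"type":"number"}},"required":["steps"]}

```bash
mkdir -p pics; ls; python3 - <<'E'
from plant import manip,get_image,job,models
import cv2,numpy as np
s=manip.state();print({k:np.round(v,3).tolist() for k,v in s.items()})
ims=[]
for n in("scene","side"):
    p=get_image(n);ims.append(p["img"]);np.savez(f"/tmp/{n}.npz",**{k:v for k,v in p.items() if k!="shot"})
    cv2.imwrite(f"pics/{n}0.png",p["img"][:,:,::-1])
    for t in("wedge","rest","press","salt","cream"):
        print(n,t,[(np.round(d["at"]).tolist(),round(d["conf"],2)) for d in models.recognise(t,p)])
    for t in("wedge_butt","wedge_tip","rest_back","rest","wedge","plate_edge"):
        print(n,'tip',t,[(np.round(d["at"],1).tolist(),round(d["conf"],2)) for d in models.tip_of(t,p)])
E
```

```text
pics
{'clock': 0.0, 'q': [0.288, 0.359, 0.011, -0.0, -1.224, -0.288], 'qd': [0.0, 0.0, 0.001, -0.0, -0.0, 0.001], 'tau': [0.0, -58.332, 29.342, 6.937, -0.006, -0.0], 'ee_pos': [0.675, -0.0, 0.255], 'tcp_rot': [2.22, -2.221, -0.002], 'ft_force': [-0.204, 0.486, -0.571], 'torque': [0.02, -0.019, -0.033], 'grip_force': 0.0, 'opening': 0.085}
scene wedge [([333.0, 227.0], 0.57)]
scene rest [([283.0, 182.0], 0.96), ([335.0, 227.0], 0.18)]
scene press [([377.0, 275.0], 0.87), ([333.0, 226.0], 0.45)]
scene salt [([309.0, 154.0], 0.78)]
scene cream [([288.0, 144.0], 0.72)]
scene tip wedge_butt [([322.9, 220.7], 0.71)]
scene tip wedge_tip [([206.0, 178.8], 0.59)]
scene tip rest_back [([204.7, 177.7], 0.63), ([270.1, 178.5], 0.58)]
scene tip rest [([221.3, 184.3], 0.84), ([281.8, 186.2], 0.77)]
scene tip wedge [([350.3, 243.1], 0.73), ([220.7, 183.9], 0.69)]
scene tip plate_edge [([341.7, 240.5], 0.79), ([219.2, 185.1], 0.47)]
side wedge [([311.0, 226.0], 0.5)]
side rest [([277.0, 167.0], 0.87), ([315.0, 189.0], 0.5)]
side press [([307.0, 275.0], 0.75), ([341.0, 162.0], 0.73), ([306.0, 267.0], 0.27)]
side salt [([348.0, 178.0], 0.69)]
side cream [([342.0, 164.0], 0.51)]
side tip wedge_butt [([309.5, 221.6], 0.57)]
side tip wedge_tip []
side tip rest_back [([281.4, 165.4], 0.82)]
side tip rest [([316.8, 191.5], 0.78), ([302.1, 238.9], 0.58), ([278.9, 174.4], 0.57)]
side tip wedge [([312.3, 240.4], 0.46)]
side tip plate_edge [([299.3, 239.4], 0.77)]
```

```bash
python3 - <<'E'
import cv2,numpy as np
a=cv2.imread("pics/scene0.png")[110:340,170:470];b=cv2.imread("pics/side0.png")[110:340,170:470]
v=np.vstack([a,b]);v=np.hstack([a,b]);cv2.imwrite("pics/a.png",cv2.resize(v,(800,307),interpolation=cv2.INTER_CUBIC))
E
```

```text
(no output)
```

View pics/scene0.png

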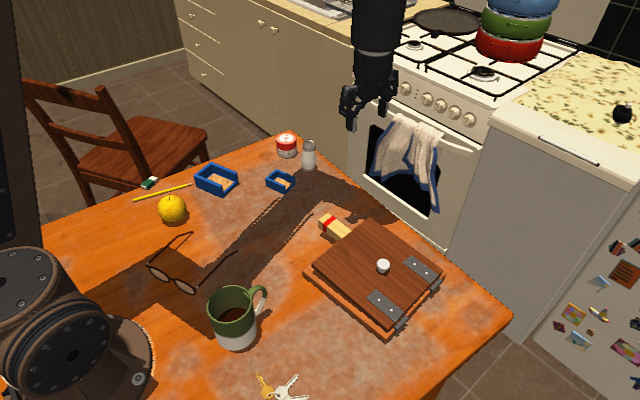

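View pics/side0.png

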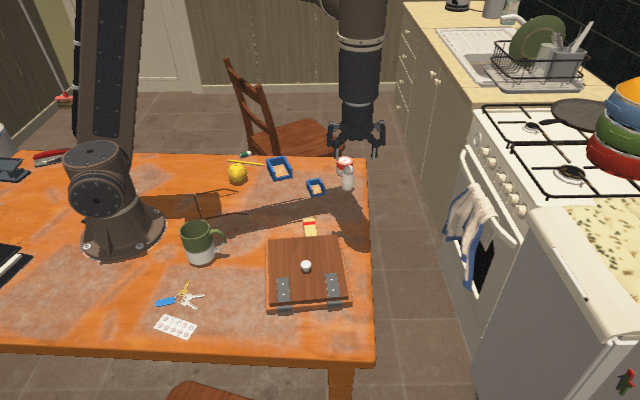

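The scene view shows the wedge, with its red band, at (333,227). There are two blue stalls, the larger at (217,180) and a smaller look-alike at (281,181). Salt is at (309,154), the pot at (287,145) and the press at (378,275). In the side view, the wedge is at (310,226), the large rest at (278,167) and the small one at (316,187). I choose the larger stall and the red-banded wedge. Next I measure both and take one close crop to check.

```bash
cat > h.py <<'E'
import cv2,numpy as np
from scipy.spatial.transform import Rotation as R
def cloud(p,T=None):
    T=p["extrinsics"] if T is None else T
    v,u=np.mgrid[0:400,0:640];z=p["range_z"]
    c=np.stack([(u-p["cx"])/p["fx"]*z,-(v-p["cy"])/p["fy"]*z,-z],-1)
    return c@T[:3,:3].T+T[:3,3]
def wristT(p,s):
    T=np.eye(4);T[:3,:3]=R.from_rotvec(s["tcp_rot"]).as_matrix();T[:3,3]=s["ee_pos"];return T@p["hand_eye"]
def hsv(p): return cv2.cvtColor(np.ascontiguousarray(p["img"]),cv2.COLOR_RGB2HSV)
def blue(p): h=hsv(p);return (h[...,0]>100)&(h[...,0]<130)&(h[...,1]>130)&(h[...,2]>30)
def red(p): h=hsv(p);return ((h[...,0]<4)|(h[...,0]>174))&(h[...,1]>170)&(h[...,2]>80)
def rect(P): return cv2.minAreaRect(P[:,:2].astype(np.float32)*1000)
E
python3 - <<'E'
from h import *
for n in("scene","side"):
    p=dict(np.load(f"/tmp/{n}.npz"));C=cloud(p);ok=(p["range_z"]>0)
    b=blue(p)&ok&(C[...,2]>-.02)&(C[...,2]<.06)&(abs(C[...,1])<.8)&(C[...,0]<1)&(C[...,0]>.2)
    k,l,st,ce=cv2.connectedComponentsWithStats(b.astype(np.uint8))
    for i in range(1,k):
        if st[i,4]>40: P=C[l==i];print(n,'blue',ce[i].round(),st[i,4],np.round(P[:,2].max(),3),rect(P))
    r=red(p)&ok&(C[...,2]>0)&(C[...,2]<.08)&(C[...,0]<1)
    k,l,st,ce=cv2.connectedComponentsWithStats(r.astype(np.uint8))
    for i in range(1,k):
        if st[i,4]>10: P=C[l==i];print(n,'red',ce[i].round(),st[i,4],np.round(P.mean(0),3),np.round(P[:,2].max(),3),rect(P))
    for nm,uv in dict(scene=dict(salt=(309,152),cream=(287,141),cream2=(286,150),knob=(383,263)),side=dict(salt=(348,178),cream=(344,162),knob=(306,265)))[n].items():
        print(n,nm,C[uv[1],uv[0]].round(3))
E
python3 - <<'E'
import cv2,numpy as np
a=cv2.imread("pics/scene0.png")[130:250,180:360];cv2.imwrite("pics/c1.png",cv2.resize(a,(800,533),interpolation=cv2.INTER_CUBIC))
E
```

```text
scene blue [215. 179.] 804 0.044 ((438.5974426269531, 294.92645263671875), (70.36199188232422, 90.54585266113281), 18.97429656982422)
scene blue [279. 181.] 377 0.031 ((566.9658203125, 187.24668884277344), (51.324928283691406, 63.347660064697266), 15.12267017364502)
scene red [286. 146.] 117 [0.656 0.276 0.04 ] 0.052 ((656.2866821289062, 278.5702819824219), (20.858562469482422, 52.06295394897461), 51.34690856933594)
scene red [328. 223.] 66 [ 0.545 -0.028  0.046] 0.052 ((548.8809204101562, -27.493385314941406), (35.0275764465332, 9.746672630310059), 7.083968639373779)
scene salt [0.667 0.188 0.063]
scene cream [0.662 0.279 0.052]
scene cream2 [0.652 0.273 0.029]
scene knob [ 0.544 -0.197  0.065]
side blue [278. 166.] 288 0.045 ((440.320556640625, 294.1668701171875), (67.22869110107422, 91.5052719116211), 19.2182559967041)
side blue [315. 186.] 147 0.031 ((567.5953979492188, 187.1976318359375), (45.665977478027344, 66.04872131347656), 17.21670150756836)
side blue [170. 300.] 44 0.008 ((208.09133911132812, -255.83987426757812), (16.632579803466797, 20.57891082763672), 3.656407356262207)
side red [ 49. 153.] 157 [-0.404  0.385  0.041] 0.05 ((-400.8652038574219, 390.6795349121094), (116.639892578125, 25.003986358642578), 22.338224411010742)
side red [340. 166.] 30 [0.655 0.274 0.04 ] 0.05 ((652.8862915039062, 274.9576110839844), (8.230836868286133, 34.00748825073242), 41.714439392089844)
side red [309. 223.] 24 [ 0.551 -0.028  0.05 ] 0.052 ((550.8914794921875, -27.953208923339844), (29.142484664916992, 8.620146751403809), 8.877421379089355)
side salt [0.675 0.182 0.055]
side cream [0.668 0.286 0.049]
side knob [ 0.546 -0.202  0.066]
```

View pics/c1.png

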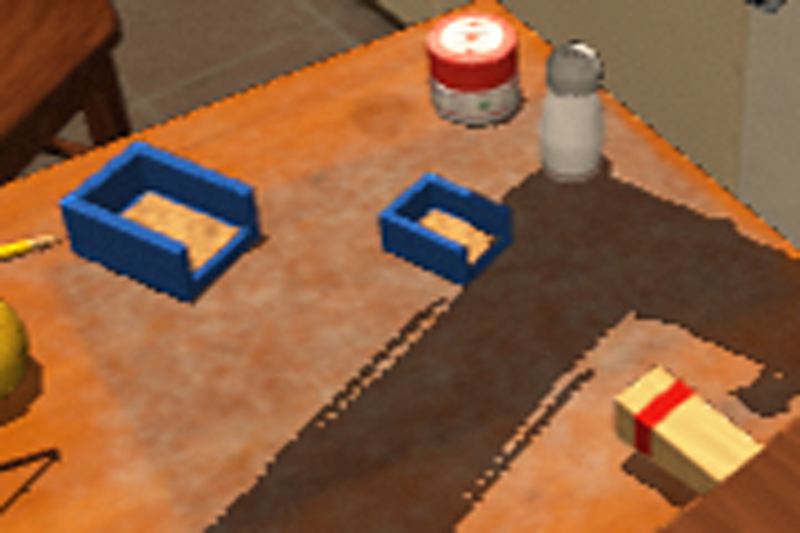

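The crop confirms the red-banded wedge, and the large stall is clearly bigger than the small one, with its mouth facing the press. I move over the wedge for a wrist view.

Request:
step_arm(steps=[[[-0.1,0.4,0.1,0,0,0,1],[-0.2,0.83,0.2,0,0,0,1],[-0.2,0.83,0.2,0,0,0,1],[-0.2,0.83,0.2,0,0,0,1],[-0.2,0.83,0.2,0,0,0,1],[-0.2,0.83,0.2,0,0,0,1]]])

```text
clock: 1.7
ee_pos: [0.5505, 0.0303, 0.2271]
tcp_rot: [-2.222, 2.219, -0.001]
ft_force: [0.8, 0.3, 0.2]
opening: 0.0856
grip_force: 0.0
```

```bash
cat > w.py <<'E'
import sys
from plant import manip,get_image,models
from h import *
s=manip.state();p=get_image("wrist");T=wristT(p,s);C=cloud(p,T);ok=p["range_z"]>0
print(s["clock"],np.round(s["ee_pos"],4),np.round(s["tcp_rot"],4),np.round(s["ft_force"],1))
cv2.imwrite(f"pics/{sys.argv[1]}.png",p["img"][:,:,::-1])
np.savez(f"/tmp/{sys.argv[1]}.npz",C=C,img=p["img"],ok=ok,T=T)
for t in("wedge_butt","wedge_tip","wedge","plate_edge","rest"):
    print(t,[(np.round(d["at"],1).tolist(),round(d["conf"],2),C[int(d["at"][1]),int(d["at"][0])].round(4).tolist()) for d in models.tip_of(t,p)])
for nm,m in(("red",red(p)),("blue",blue(p))):
    m=m&ok&(C[...,2]<.09)&(C[...,2]>-.02);k,l,st,ce=cv2.connectedComponentsWithStats(m.astype(np.uint8))
    for i in range(1,k):
        if st[i,4]>100: P=C[l==i];print(nm,ce[i].round(),st[i,4],P.mean(0).round(4),np.percentile(P[:,2],[2,98]).round(4),rect(P))
for d in models.regions_of("wedge",p)[:2]:
    m=d["mask"]&ok;P=C[m];print('wedge',d["conf"],d["at"],m.sum(),rect(P),np.percentile(P[:,2],[2,50,98]).round(4))
    # high-confidence top face: fit axis from mask, upright points
E
python3 w.py w1
```

```text
1.7 [0.5505 0.0303 0.2271] [-2.2218e+00  2.2193e+00 -1.3000e-03] [0.8 0.3 0.2]
wedge_butt [([321.3, 149.1], 0.76, [0.5489, -0.0115, 0.0516])]
wedge_tip []
wedge [([312.7, 76.5], 0.86, [0.5582, -0.0834, 0.0404])]
plate_edge [([336.7, 75.5], 0.59, [0.533, -0.0868, 0.0233])]
rest [([306.8, 285.5], 0.62, [0.5689, 0.1784, 0.0098]), ([389.7, 347.1], 0.56, [0.5307, 0.0208, 0.2822])]
red [319. 134.] 221 [ 0.5513 -0.0267  0.0499] [0.048  0.0514] ((551.3618774414062, -26.675289154052734), (30.57598304748535, 7.530673503875732), 7.575403690338135)
```

View pics/w1.png

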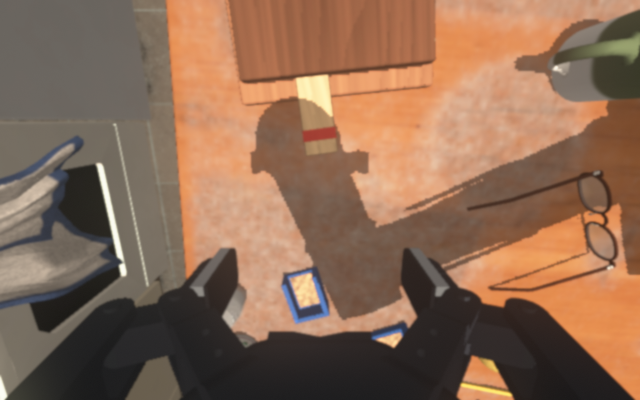

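The wrist view shows the wedge at about (318,115), with its band at (319,134) and butt at (321,152). The plate edge runs from (242,80) to (433,60), and the small stall is at (305,295). I fit the wedge and press axes.

```bash
python3 - <<'E'
from h import *
d=np.load("/tmp/w1.npz");C=d["C"];img=d["img"];h=cv2.cvtColor(np.ascontiguousarray(img),cv2.COLOR_RGB2HSV)
Z=C[...,2]
for r in (85,95,105,115,125,133,142,150,153,156): # cross sections
    row=C[r,285:350];m=(row[:,2]>.032)&(row[:,2]<.07)&d["ok"][r,285:350]
    if m.any(): q=row[m];print(r,m.sum(),q[[0,-1]].round(4).tolist(),q.mean(0).round(4))
m=(Z>.032)&(Z<.06)&d["ok"];m[:, :285]=0;m[:,350:]=0;m[:92]=0;m[170:]=0
P=C[m];print(rect(P),P[:,1].max());
for c in (240,260,280,380,400,425):
    col=C[40:130,c];print(c,[ (r+40,*col[r].round(3)) for r in range(0,90) if r<89 and abs(col[r,2]-col[r+1,2])>.008])
E
```

```text
85 33 [[0.5734, -0.0746, 0.0426], [0.5409, -0.0748, 0.0412]] [ 0.5572 -0.0747  0.0422]
95 33 [[0.5726, -0.0652, 0.0422], [0.5398, -0.0652, 0.042]] [ 0.5562 -0.0651  0.0437]
105 34 [[0.5717, -0.0554, 0.044], [0.5378, -0.0554, 0.0448]] [ 0.5547 -0.0554  0.0452]
115 33 [[0.5696, -0.0455, 0.0468], [0.5366, -0.0456, 0.046]] [ 0.5531 -0.0456  0.0466]
125 33 [[0.5687, -0.0356, 0.0469], [0.5355, -0.0357, 0.0476]] [ 0.5521 -0.0357  0.0484]
133 33 [[0.5676, -0.0277, 0.0504], [0.5345, -0.0277, 0.0498]] [ 0.551  -0.0277  0.0497]
142 32 [[0.5667, -0.0185, 0.0493], [0.5333, -0.0187, 0.0508]] [ 0.5504 -0.0187  0.051 ]
150 33 [[0.5658, -0.0102, 0.0494], [0.5321, -0.0105, 0.0512]] [ 0.5489 -0.0106  0.0523]
153 19 [[0.5647, -0.0074, 0.0519], [0.5447, -0.0072, 0.0503]] [ 0.5547 -0.0074  0.0521]
((552.4656372070312, -38.482845306396484), (34.47802734375, 63.93622970581055), 7.192805290222168) -0.005189097780162251
240 [(79, np.float64(0.628), np.float64(-0.079), np.float64(0.053)), (92, np.float64(0.638), np.float64(-0.07), np.float64(0.019))]
260 [(81, np.float64(0.61), np.float64(-0.078), np.float64(0
[... 154 characters left out ...]
t64(0.591), np.float64(-0.08), np.float64(0.042)), (101, np.float64(0.594), np.float64(-0.061), np.float64(0.02))]
380 [(42, np.float64(0.494), np.float64(-0.111), np.float64(0.054)), (43, np.float64(0.55), np.float64(-0.04), np.float64(0.346)), (68, np.float64(0.491), np.float64(-0.09), np.float64(0.046)), (91, np.float64(0.484), np.float64(-0.071), np.float64(0.02))]
400 [(66, np.float64(0.471), np.float64(-0.092), np.float64(0.045)), (89, np.float64(0.462), np.float64(-0.073), np.float64(0.019))]
425 [(63, np.float64(0.447), np.float64(-0.094), np.float64(0.046)), (86, np.float64(0.436), np.float64(-0.076), np.float64(0.02)), (87, np.float64(0.432), np.float64(-0.076), np.float64(0.011))]
```

Request:
step_arm(steps=[[[0.15,0,0.2,0,0,-0.03,1],[0.38,0,0.4,0,0,-0.063,1],[0.38,0,0.6,0,0,-0.063,1],[0.38,0,0.8,0,0,-0.063,1],[0.38,0,0.8,0,0,-0.063,1],[0.38,0,0.8,0,0,-0.063,1]]])

```text
clock: 2.55
ee_pos: [0.5499, -0.0276, 0.1053]
tcp_rot: [2.354, -2.075, -0.003]
ft_force: [0.4, 0.3, 0.4]
opening: 0.0857
grip_force: 0.0
```

```bash
python3 w.py w2; python3 - <<'E'
from h import *
from plant import manip
print(R.from_rotvec(manip.state()["tcp_rot"]).as_matrix().round(3))
E
```

```text
2.55 [ 0.5499 -0.0276  0.1053] [ 2.3539 -2.0753 -0.0028] [0.4 0.3 0.4]
wedge_butt [([315.9, 251.5], 0.87, [0.5508, -0.0127, 0.0519])]
wedge_tip []
wedge [([314.1, 137.4], 0.93, [0.5605, -0.0879, 0.0548])]
plate_edge [([350.8, 146.2], 0.62, [0.5345, -0.0831, 0.0225])]
rest []
red [317. 230.] 668 [ 0.551  -0.0269  0.0499] [0.0484 0.0514] ((551.1388549804688, -26.898473739624023), (32.46548080444336, 9.670166969299316), 7.343334197998047)
wedge 0.58 [317.0, 198.1] 5716 ((552.3388671875, -30.784740447998047), (36.337982177734375, 105.1216812133789), 4.9995808601379395) [0.0407 0.0466 0.0527]
[[ 0.126 -0.992  0.002]
 [-0.992 -0.126  0.001]
 [-0.    -0.003 -1.   ]]
```

Request:
step_arm(steps=[[[0,-0.007,0.18,0,0,0,1],[0,-0.007,0.3,0,0,0,1],[0,-0.007,0.36,0,0,0,1],[0,-0.007,0.36,0,0,0,1],[0,-0.007,0.36,0,0,0,0.5],[0,-0.007,0.36,0,0,0,0.2],[0,-0.007,0.36,0,0,0,0.2],[0,-0.007,0.36,0,0,0,0.2]]], grip_force=60)

```text
clock: 3.57
ee_pos: [0.5522, -0.0267, 0.0533]
tcp_rot: [-2.356, 2.076, -0.002]
ft_force: [-0.1, 0.2, -0.3]
opening: 0.0389
grip_force: 0.0
```

Request:
step_arm(steps=[[[0,0,0.01,0,0,0,0.2],[0,0,0.01,0,0,0,0.1],[0,0,0.01,0,0,0,0.1],[0,0,0.01,0,0,0,0.1]]], grip_force=60)

```text
clock: 3.9
ee_pos: [0.5521, -0.0265, 0.0526]
tcp_rot: [-2.356, 2.076, -0.002]
ft_force: [-4.2, 3.7, 14.0]
opening: 0.0331
grip_force: 61.6
```

The force on the tool is 14 N upward, so I'm pressing the butt down. I ease it off before tugging.

Request:
step_arm(steps=[[[0,0,-0.008,0,0,0,0.1],[0,0,-0.008,0,0,0,0.1]]])

```text
clock: 4.07
ee_pos: [0.552, -0.0265, 0.053]
tcp_rot: [-2.356, 2.076, -0.001]
ft_force: [-2.1, 3.0, 7.5]
opening: 0.0329
grip_force: 60.9
```

```bash
python3 w.py w3; python3 -c "
from plant import manip;s=manip.state();print(s['ft_force'],s['torque'])"
```

```text
4.0667 [ 0.552  -0.0265  0.053 ] [-2.3560e+00  2.0759e+00 -1.3000e-03] [-2.1  3.   7.5]
wedge_butt [([318.2, 287.3], 0.68, [0.5516, -0.0183, 0.0521])]
wedge_tip []
wedge [([319.3, 141.4], 0.59, [0.56, -0.0885, 0.0542])]
plate_edge [([373.2, 153.0], 0.87, [0.5367, -0.0863, 0.0529])]
rest []
red [319. 270.] 1301 [ 0.552  -0.0266  0.0497] [0.0483 0.0511] ((551.91943359375, -26.67789077758789), (32.34416198730469, 11.1990966796875), 6.949862003326416)
wedge 0.98 [321.7, 227.1] 10524 ((553.0006713867188, -44.61721420288086), (36.670719146728516, 77.27461242675781), 6.087474822998047) [0.0408 0.0463 0.0524]
[-3.61497559  3.46515244  9.42684374] [ 1.09571526  1.11564974 -0.09173192]
```

View pics/w3.png

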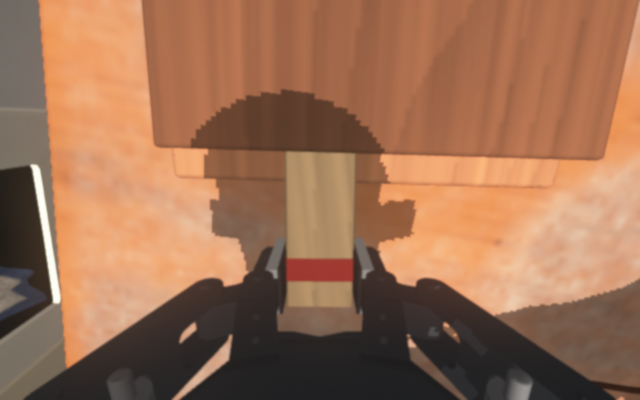

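The fingers straddle the band at (319,270), and the wedge is still flat under the plate edge at row 150. I ease off a little more and start the first short tug.

Request:
step_arm(steps=[[[0,0,-0.008,0,0,0,0.1],[0,0,-0.008,0,0,0,0.1],[-0.03,0,-0.008,0,0,0,0.1],[-0.06,0,-0.008,0,0,0,0.1],[-0.09,0,-0.008,0,0,0,0.1],[-0.12,0,-0.008,0,0,0,0.1],[-0.15,0,-0.008,0,0,0,0.1],[-0.165,0,-0.008,0,0,0,0.1]]])

```text
clock: 5.08
ee_pos: [0.5477, -0.0034, 0.0529]
tcp_rot: [2.355, -2.076, -0.0]
ft_force: [1.2, -7.7, -0.3]
opening: 0.0327
grip_force: 60.9
```

Request:
step_arm(steps=[[[0,0,0,0,0,0,0.1],[0,0,0,0,0,0,0.1],[0,0,0,0,0,0,0.1],[0,0,0,0,0,0,0.1],[0,0,0,0,0,0,0.1],[0,0,0,0,0,0,0.1]]])

```text
clock: 5.58
ee_pos: [0.5477, -0.0032, 0.0529]
tcp_rot: [2.355, -2.077, -0.001]
ft_force: [0.1, -5.2, 0.6]
opening: 0.0325
grip_force: 61.0
```

```bash
python3 w.py w4
```

```text
5.5833 [ 0.5477 -0.0032  0.0529] [ 2.3551e+00 -2.0766e+00 -8.0000e-04] [ 0.1 -5.2  0.6]
wedge_butt [([321.7, 288.8], 0.63, [0.5456, 0.0067, 0.0501])]
wedge_tip []
wedge [([320.1, 143.4], 0.66, [0.555, -0.0633, 0.0408])]
plate_edge [([369.2, 101.2], 0.59, [0.5329, -0.0857, 0.0234])]
rest []
red [319. 269.] 1308 [ 0.5477 -0.0033  0.0497] [0.0482 0.0511] ((547.5636596679688, -3.1287364959716797), (32.39122009277344, 11.16113567352295), 6.4894561767578125)
wedge 0.74 [318.0, 199.7] 14603 ((548.314697265625, -13.9022216796875), (45.899654388427734, 140.52474975585938), 7.254758358001709) [0.0369 0.0441 0.0522]
```

The wedge moved 23 mm with it, still level, and the forces are small. Next tugs.

Request:
step_arm(steps=[[[-0.025,0,0,0,0,0,0.1],[-0.05,0,0,0,0,0,0.1],[-0.075,0,0,0,0,0,0.1],[-0.1,0,0,0,0,0,0.1],[-0.125,0,0,0,0,0,0.1],[-0.15,0,0,0,0,0,0.1],[-0.165,0,0,0,0,0,0.1],[-0.165,0,0,0,0,0,0.1]]])

```text
clock: 6.6
ee_pos: [0.5447, 0.0216, 0.0529]
tcp_rot: [2.355, -2.076, -0.001]
ft_force: [0.3, -4.6, -0.8]
opening: 0.0327
grip_force: 60.9
```

Request:
step_arm(steps=[[[0,0,0,0,0,0,0.1],[0,0,0,0,0,0,0.1],[0,0,0,0,0,0,0.1],[0,0,0,0,0,0,0.1],[0,0,0,0,0,0,0.1],[0,0,0,0,0,0,0.1]]])

```text
clock: 7.1
ee_pos: [0.5447, 0.0216, 0.0529]
tcp_rot: [2.355, -2.077, -0.001]
ft_force: [-0.3, -4.8, -0.1]
opening: 0.0329
grip_force: 60.9
```

Request:
step_arm(steps=[[[-0.025,0,0,0,0,0,0.1],[-0.05,0,0,0,0,0,0.1],[-0.075,0,0,0,0,0,0.1],[-0.1,0,0,0,0,0,0.1],[-0.125,0,0,0,0,0,0.1],[-0.15,0,0,0,0,0,0.1],[-0.165,0,0,0,0,0,0.1],[-0.165,0,0,0,0,0,0.1]]])

```text
clock: 7.77
ee_pos: [0.5416, 0.0464, 0.0529]
tcp_rot: [2.356, -2.076, -0.001]
ft_force: [-0.8, -4.6, -0.9]
opening: 0.033
grip_force: 60.9
```

Request:
step_arm(steps=[[[0,0,0,0,0,0,0.1],[0,0,0,0,0,0,0.1],[0,0,0,0,0,0,0.1],[0,0,0,0,0,0,0.1],[0,0,0,0,0,0,0.1],[0,0,0,0,0,0,0.1]]])

```text
clock: 8.27
ee_pos: [0.5417, 0.0464, 0.053]
tcp_rot: [2.356, -2.077, -0.001]
ft_force: [-0.2, -5.5, -0.8]
opening: 0.0324
grip_force: 60.9
```

```bash
python3 w.py w5
```

```text
8.2667 [0.5417 0.0464 0.053 ] [ 2.3558e+00 -2.0771e+00 -7.0000e-04] [-0.2 -5.5 -0.8]
wedge_butt [([317.9, 286.3], 0.8, [0.5418, 0.055, 0.0508])]
wedge_tip []
wedge [([318.7, 143.1], 0.98, [0.5499, -0.0136, 0.04])]
plate_edge []
rest []
red [319. 270.] 1307 [0.5417 0.0463 0.0497] [0.0483 0.0513] ((541.5951538085938, 46.348968505859375), (32.30079650878906, 11.12542724609375), 6.759302616119385)
wedge 0.71 [319.7, 148.2] 21801 ((549.376708984375, -3.6306228637695312), (38.40416717529297, 142.47628784179688), 7.075755596160889) [0.0306 0.0403 0.052 ]
```

View pics/w5.png

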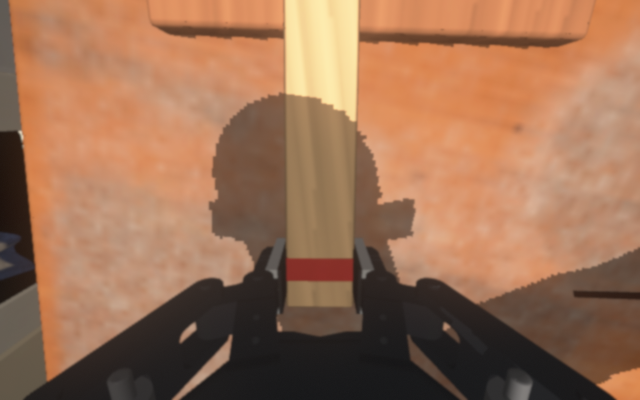

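The wedge spans rows 0–305, with the base edge at row 38 still under its tip. About 10 mm remains under the plate and about 30 mm over the base. Two more tugs should clear it.

Request:
step_arm(steps=[[[-0.025,0,0,0,0,0,0.1],[-0.05,0,0,0,0,0,0.1],[-0.075,0,0,0,0,0,0.1],[-0.1,0,0,0,0,0,0.1],[-0.125,0,0,0,0,0,0.1],[-0.15,0,0,0,0,0,0.1],[-0.165,0,0,0,0,0,0.1],[-0.165,0,0,0,0,0,0.1]]])

```text
clock: 9.28
ee_pos: [0.5393, 0.0721, 0.0533]
tcp_rot: [-2.357, 2.076, -0.0]
ft_force: [-0.8, 0.3, -0.6]
opening: 0.033
grip_force: 60.9
```

Request:
step_arm(steps=[[[0,0,0,0,0,0,0.1],[0,0,0,0,0,0,0.1],[0,0,0,0,0,0,0.1],[0,0,0,0,0,0,0.1],[0,0,0,0,0,0,0.1],[0,0,0,0,0,0,0.1]]])

```text
clock: 9.78
ee_pos: [0.5391, 0.0712, 0.0532]
tcp_rot: [2.357, -2.077, -0.0]
ft_force: [-0.0, 0.3, -1.0]
opening: 0.0328
grip_force: 60.9
```

Request:
step_arm(steps=[[[-0.025,0,0,0,0,0,0.1],[-0.05,0,0,0,0,0,0.1],[-0.075,0,0,0,0,0,0.1],[-0.1,0,0,0,0,0,0.1],[-0.125,0,0,0,0,0,0.1],[-0.15,0,0,0,0,0,0.1],[-0.165,0,0,0,0,0,0.1],[-0.165,0,0,0,0,0,0.1]]])

```text
clock: 10.45
ee_pos: [0.536, 0.0965, 0.0532]
tcp_rot: [-2.357, 2.076, -0.0]
ft_force: [0.1, 0.8, -1.1]
opening: 0.0329
grip_force: 60.9
```

Request:
step_arm(steps=[[[0,0,0,0,0,0,0.1],[0,0,0,0,0,0,0.1],[0,0,0,0,0,0,0.1],[0,0,0,0,0,0,0.1]]])

```text
clock: 10.78
ee_pos: [0.536, 0.0957, 0.0532]
tcp_rot: [2.357, -2.077, -0.0]
ft_force: [0.3, -0.2, -1.2]
opening: 0.0329
grip_force: 60.9
```

```bash
python3 w.py w6; python3 - <<'E'
from plant import get_image
from h import *
d=np.load("/tmp/w6.npz");C=d["C"]
print("wedge column",[(r,*C[r,320].round(3).tolist()) for r in range(0,300,20)])
print("beside",[(r,*C[r,220].round(3).tolist()) for r in range(0,100,10)])
for n in("scene","side"):
    p=get_image(n);C=cloud(p);b=blue(p)&(C[...,2]>-.02)&(C[...,2]<.06)&(C[...,1]>.1)&(C[...,0]<1)&(C[...,0]>.2)
    k,l,st,ce=cv2.connectedComponentsWithStats(b.astype(np.uint8))
    for i in range(1,k):
        if st[i,4]>40: P=C[l==i];print(n,ce[i].round(),st[i,4],rect(P))
    cv2.imwrite(f"pics/{n}6.png",p["img"][:,:,::-1])
    m=(C[...,2]>.028)&(C[...,2]<.05)&(C[...,1]<-.06)&(C[...,1]>-.35)&(C[...,0]>.4)&(C[...,0]<.7)
    print(n,'plate',m.sum(),rect(C[m]),np.percentile(C[m][:,2],[5,50,95]).round(4))
    P=C[m];A=np.c_[P[:,:2],np.ones(len(P))];print('plane',np.linalg.lstsq(A,P[:,2],rcond=None)[0].round(4))
E
```

```text
10.7833 [0.536  0.0957 0.0532] [ 2.3566 -2.0774 -0.    ] [ 0.3 -0.2 -1.2]
wedge_butt [([318.2, 289.4], 0.63, [0.5354, 0.1054, 0.0517])]
wedge_tip []
wedge [([320.4, 141.2], 0.78, [0.5434, 0.0346, 0.0409])]
plate_edge []
rest []
red [319. 269.] 1314 [0.5359 0.0956 0.0499] [0.0486 0.0513] ((535.922607421875, 95.54425811767578), (32.35084533691406, 11.132472038269043), 7.565977096557617)
blue [217. 361.] 133 [0.5919 0.1818 0.0286] [0.0269 0.0297] ((592.0489501953125, 182.28392028808594), (5.860097885131836, 13.292145729064941), 11.6530122756958)
wedge 0.56 [318.3, 147.4] 22043 ((539.7427978515625, 59.45866012573242), (45.04405212402344, 191.15345764160156), 8.085525512695312) [0.0309 0.0406 0.0522]
wedge column [(0, 0.551, -0.024, 0.031), (20, 0.55, -0.016, 0.032), (40, 0.549, -0.008, 0.034), (60, 0.548, -0.0, 0.035), (80, 0.547, 0.008, 0.038), (100, 0.546, 0.017, 0.037), (120, 0.545, 0.025, 0.039), (140, 0.543, 0.034, 0.041), (160, 0.542, 0.043, 0.043), (180, 0.541, 0.052, 0.043), (200, 0.54, 0.062, 0.045), (220, 0.539, 0.071, 0.046), (240, 0.538, 0.08, 0.049), (260, 0.536, 0.091, 0.04
[... 201 characters left out ...]
(60, 0.604, 0.001, 0.001), (70, 0.603, 0.006, 0.002), (80, 0.604, 0.011, 0.001), (90, 0.603, 0.016, 0.001)]
scene [215. 179.] 797 ((438.97467041015625, 294.9971618652344), (71.17879486083984, 90.26934051513672), 18.348209381103516)
scene plate 7316 ((543.6118774414062, -190.09915161132812), (193.21353149414062, 210.86862182617188), 5.415876388549805) [0.0338 0.0364 0.0387]
plane [ 0.0039 -0.      0.0342]
side [277. 165.] 248 ((441.3084411621094, 295.1801452636719), (69.33619689941406, 92.614990234375), 20.633960723876953)
side plate 4497 ((547.7686157226562, -189.98593139648438), (194.9991912841797, 213.6791534423828), 4.977899551391602) [0.0338 0.0371 0.0398]
plane [-0.001   0.0033  0.0382]
```

The plate is fully down: it measures flat, with its top at 36 mm. The wedge is clear of the base and level in the grip. I lower it 21 mm to the table.

Request:
step_arm(steps=[[[0,0,0.04,0,0,0,0.1],[0,0,0.08,0,0,0,0.1],[0,0,0.115,0,0,0,0.1],[0,0,0.135,0,0,0,0.1],[0,0,0.14,0,0,0,0.1],[0,0,0.14,0,0,0,0.1],[0,0,0.14,0,0,0,0.1]]])

```text
clock: 11.82
ee_pos: [0.536, 0.0959, 0.0321]
tcp_rot: [2.357, -2.077, 0.0]
ft_force: [-0.0, -0.0, -0.5]
opening: 0.033
grip_force: 60.9
```

Request:
step_arm(steps=[[[0,0,0.005,0,0,0,0.1],[0,0,0.008,0,0,0,0.1],[0,0,0.008,0,0,0,0.1]]])

```text
clock: 12.07
ee_pos: [0.5362, 0.096, 0.0313]
tcp_rot: [-2.357, 2.077, -0.0]
ft_force: [-0.3, -0.2, 2.4]
opening: 0.0331
grip_force: 61.3
```

Contact with the table. I let go, then lift.

Request:
step_arm(steps=[[[0,0,0,0,0,0,0.65],[0,0,0,0,0,0,0.65],[0,0,0,0,0,0,0.65],[0,0,0,0,0,0,0.65],[0,0,0,0,0,0,0.65]]])

```text
clock: 12.48
ee_pos: [0.536, 0.0959, 0.031]
tcp_rot: [-2.357, 2.077, -0.0]
ft_force: [0.3, -0.4, -0.3]
opening: 0.0555
grip_force: 0.0
```

Request:
step_arm(steps=[[[0,0,-0.1,0,0,0,0.65],[0,0,-0.3,0,0,0,0.65],[0.1,0,-0.5,0,0,0,0.65],[0.2,0,-0.7,0,0,0,0.65],[0.2,0,-0.8,0,0,0,0.65],[0.2,0,-0.8,0,0,0,0.65],[0.2,0,-0.8,0,0,0,0.65]]])

```text
clock: 13.07
ee_pos: [0.5401, 0.0662, 0.1519]
tcp_rot: [-2.355, 2.076, -0.001]
ft_force: [0.6, -0.5, -0.6]
opening: 0.0556
grip_force: 0.0
```

```bash
python3 w.py w7; python3 - <<'E'
from h import *
d=np.load("/tmp/w7.npz");C=d["C"];h=cv2.cvtColor(np.ascontiguousarray(d["img"]),cv2.COLOR_RGB2HSV)
for r in range(20,300,20):
    row=C[r,270:370];m=(row[:,2]>.0065)&(row[:,2]<.05)
    if m.sum()>5: q=row[m];print(r,m.sum(),q[[0,-1]].round(4).tolist())
E
```

```text
13.0667 [0.5401 0.0662 0.1519] [-2.3545e+00  2.0763e+00 -1.2000e-03] [ 0.6 -0.5 -0.6]
wedge_butt [([321.0, 244.2], 0.88, [0.5335, 0.1075, 0.0297])]
wedge_tip [([322.7, 74.0], 0.88, [0.5518, -0.043, 0.0035])]
wedge [([318.8, 167.4], 0.75, [0.5453, 0.0371, 0.0173])]
plate_edge [([350.2, 17.7], 0.91, [0.5351, -0.0837, 0.0213])]
rest [([280.9, 294.7], 0.59, [0.5689, 0.1814, 0.0095])]
red [321. 232.] 263 [0.535  0.0959 0.028 ] [0.0265 0.0294] ((535.9191284179688, 96.32991027832031), (30.232357025146484, 8.586658477783203), 7.33444881439209)
blue [298. 313.] 176 [0.5474 0.1884 0.0289] [0.0277 0.0302] ((549.0909423828125, 183.36839294433594), (6.017698764801025, 57.0095329284668), 15.51904296875)
wedge 0.84 [320.3, 161.1] 6535 ((543.724365234375, 36.00664138793945), (35.308876037597656, 158.9862060546875), 6.8112287521362305) [0.0057 0.0173 0.0303]
20 100 [[0.5969, -0.0736, 0.0223], [0.5202, -0.083, 0.023]]
40 98 [[0.5965, -0.0605, 0.019], [0.5176, -0.0697, 0.0215]]
80 18 [[0.5651, -0.036, 0.0066], [0.5355, -0.0397, 0.0065]]
100 39 [[0.5667, -0.019, 0.0088], [0.5331, -0.0233, 0.0073]]
120 37 [[0.5648, -0.0021, 0.0098], [0.5318, -0.0062, 0.012]]
140 37 [[0.5618, 0.0151, 0.0134], [0.5294, 0.011, 0.0136]]
160 36 [[0.5596, 0.0325, 0.0171], [0.5269, 0.0287, 0.0152]]
180 36 [[0.5575, 0.0503, 0.0204], [0.5257, 0.0461, 0.021]]
200 36 [[0.5553, 0.0684, 0.0233], [0.5229, 0.0649, 0.0212]]
220 36 [[0.5531, 0.0873, 0.0254], [0.5205, 0.0833, 0.0247]]
240 35 [[0.5509, 0.1066, 0.0275], [0.5188, 0.1024, 0.0277]]
280 29 [[0.581, 0.1652, 0.0099], [0.5513, 0.1631, 0.0073]]
```

View pics/w7.png

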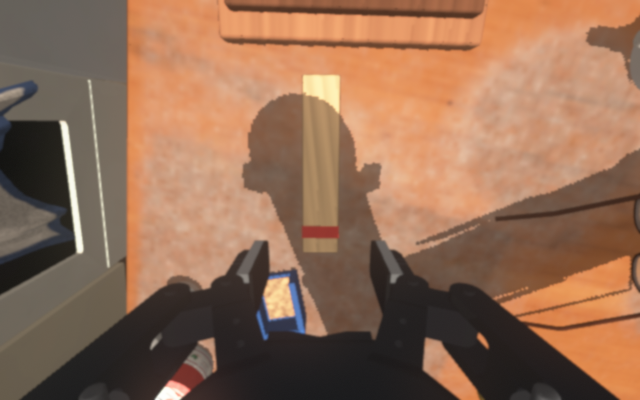

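The wedge lies flat, tip at (322,75) and butt at (321,250), and the plate is shut. I regrip about 38 mm from the tip.

Request:
step_arm(steps=[[[0.25,0,0.1,0,0,0,0.65],[0.483,0,0.3,0,0,0,0.65],[0.483,0,0.55,0,0,0,0.65],[0.483,0,0.72,0,0,0,0.65],[0.483,0,0.79,0,0,0,0.65],[0.483,0,0.81,0,0,0,0.65],[0.483,0,0.81,0,0,0,0.6],[0.483,0,0.81,0,0,0,0.5]]], grip_force=50)

```text
clock: 14.08
ee_pos: [0.5499, -0.0051, 0.0307]
tcp_rot: [-2.357, 2.075, -0.002]
ft_force: [-0.0, 0.1, -0.4]
opening: 0.0428
grip_force: 0.0
```

Request:
step_arm(steps=[[[0,0,0,0,0,0,0.45],[0,0,0,0,0,0,0.45]]])

```text
clock: 14.25
ee_pos: [0.5498, -0.0051, 0.0311]
tcp_rot: [-2.356, 2.075, -0.002]
ft_force: [-1.0, 0.5, -0.3]
opening: 0.0383
grip_force: 0.0
```

Request:
step_arm(steps=[[[0,0,0.01,0,0,0,0.45],[0,0,0.02,0,0,0,0.45],[0,0,0.02,0,0,0,0.1],[0,0,0.02,0,0,0,0.1],[0,0,0.02,0,0,0,0.1],[0,0,0.02,0,0,0,0.1]]])

```text
clock: 14.75
ee_pos: [0.5492, -0.0056, 0.0271]
tcp_rot: [-2.357, 2.076, -0.001]
ft_force: [-1.4, 1.5, 5.2]
opening: 0.0323
grip_force: 50.0
```

Request:
step_arm(steps=[[[0,0,-0.05,0,0,0,0.1],[0,0,-0.12,0,0,0,0.1],[0,0,-0.22,0,0,0,0.1],[0,0,-0.32,0,0,0,0.1],[0,0,-0.4,0,0,0,0.1],[0,0,-0.4,0,0,0,0.1],[0,0,-0.4,0,0,0,0.1]]])

```text
clock: 15.33
ee_pos: [0.5493, -0.0056, 0.0877]
tcp_rot: [-2.355, 2.076, -0.002]
ft_force: [-0.0, -0.6, -1.9]
opening: 0.0324
grip_force: 49.7
```

```bash
cat > ax.py <<'E'
import sys
from plant import manip,get_image
from h import *
s=manip.state();p=get_image("wrist");T=wristT(p,s);C=cloud(p,T);z0=float(sys.argv[1])
print(s["clock"],s["ee_pos"].round(4) if hasattr(s["ee_pos"],"round") else s["ee_pos"],s["tcp_rot"],np.round(s["ft_force"],1))
if len(sys.argv)>2: cv2.imwrite(f"pics/{sys.argv[2]}.png",p["img"][:,:,::-1])
m=(C[...,2]>z0)&(C[...,2]<z0+.045)&(p["range_z"]>0);m[:,:240]=0;m[:,400:]=0
k,l,st,ce=cv2.connectedComponentsWithStats(m.astype(np.uint8));i=1+st[1:,4].argmax();P=C[l==i]
hh=hsv(p);rd=red(p)&(l==i);print('red',C[rd].mean(0).round(4) if rd.any() else None, rect(C[rd]) if rd.any() else None)
print('wedge',st[i],rect(P))
A=np.c_[P[:,:2],np.ones(len(P))];c=np.linalg.lstsq(A,P[:,2],rcond=None)[0];print('plane',c.round(4),'slope',np.hypot(*c[:2]).round(4))
for u,v in((320,60),(320,110),(320,160),(320,200),(320,240)):print((u,v),C[v,u].round(4))
E
python3 ax.py 0.06 w8
```

```text
15.3333 [ 0.5493 -0.0056  0.0877] [-2.35528732e+00  2.07604122e+00 -1.58639409e-03] [-0.  -0.6 -1.9]
red None None
wedge [  254   186   135   150 11743] ((546.85205078125, -4.072151184082031), (57.68815994262695, 85.32220458984375), 22.73592758178711)
plane [-0.0163  0.1159  0.0859] slope 0.117
(320, 60) [ 0.5619 -0.1075  0.0369]
(320, 110) [ 0.5586 -0.0819  0.0217]
(320, 160) [ 0.5543 -0.0479  0.0014]
(320, 200) [ 0.5528 -0.036   0.0663]
(320, 240) [ 0.5502 -0.0155  0.0712]
```

View pics/w8.png

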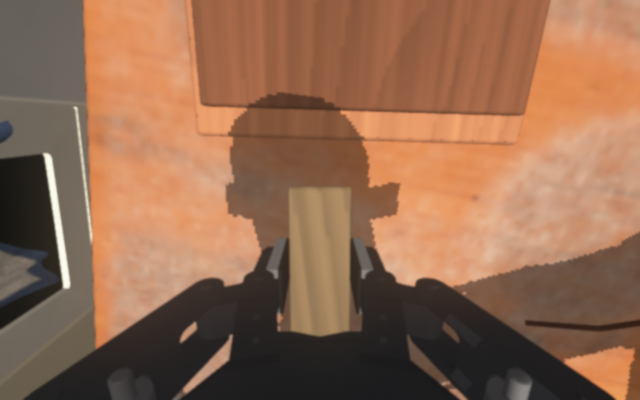

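The view shows the wedge thin end held straight, tip at (320,188), with its butt hidden behind the hand. I check obstacles on the way and the wedge's tilt from the fixed cameras.

```bash
python3 - <<'E'
from plant import get_image
from h import *
d=np.array([-.3256,.9455]);e=np.array([d[1],-d[0]]);o=np.array([.4413,.2901])
for n in("scene","side"):
    p=get_image(n);C=cloud(p);cv2.imwrite(f"pics/{n}8.png",p["img"][:,:,::-1])
    r=red(p)&(C[...,2]>.03)&(C[...,2]<.12)&(C[...,0]>.45)&(C[...,0]<.62)&(C[...,1]<.2);print(n,'band',r.sum(),C[r].mean(0).round(4),np.percentile(C[r][:,2],[5,95]).round(4),rect(C[r]) if r.sum()>3 else '')
    L=(C[...,:2]-o)@np.array([e,d]).T
    m=(C[...,2]>.012)&(C[...,2]<.2)&(abs(L[...,0])<.09)&(L[...,1]<-.045)&(L[...,1]>-.16)
    print('obst',m.sum(),[ (np.round(L[v,u],3).tolist(),C[v,u,2].round(3)) for v,u in np.argwhere(m)[::max(1,m.sum()//8)]])
    # rest inner: floor (non-blue) vs blue tops
    b=blue(p)&(C[...,2]>.036)&(C[...,2]<.05)&(np.abs(L)<.08).all(-1);q=L[b]*1000
    print('tops x',np.percentile(q[:,0],[1,99]).round(1),'y',np.percentile(q[:,1],[1,99]).round(1),'frontx',q[q[:,1]<20][:,0].mean().round(1))
E
```

```text
scene band 57 [0.5294 0.0947 0.0836] [0.0683 0.0884] ((533.559814453125, 94.97160339355469), (33.03833770751953, 10.14676570892334), 4.427006721496582)
obst 122 [([0.088, -0.108], np.float64(0.03)), ([0.082, -0.112], np.float64(0.024)), ([0.077, -0.112], np.float64(0.022)), ([0.066, -0.121], np.float64(0.027)), ([0.063, -0.109], np.float64(0.017)), ([0.065, -0.12], np.float64(0.017)), ([0.066, -0.133], np.float64(0.019)), ([0.063, -0.155], np.float64(0.027)), ([0.064, -0.149], np.float64(0.013))]
tops x [-35.3  33.9] y [-38.4  49.7] frontx -3.1<stdin>:6: RuntimeWarning: Mean of empty slice.
  ret = um.true_divide(
Traceback (most recent call last):
IndexError: index -1 is out of bounds for axis 0 with size 0
```

Request:
step_arm(steps=[[[-0.15,0.04,0,0,0,-0.02,0.1],[-0.35,0.1,0,0,0,-0.05,0.1],[-0.55,0.17,0,0,0,-0.08,0.1],[-0.75,0.2,0,0,0,-0.103,0.1],[-0.9,0.22,0,0,0,-0.103,0.1],[-0.9,0.22,0,0,0,-0.103,0.1],[-0.9,0.22,0,0,0,-0.103,0.1]]])

```text
clock: 16.07
ee_pos: [0.4985, 0.1249, 0.0859]
tcp_rot: [2.559, -1.82, -0.001]
ft_force: [-0.4, 0.2, -1.5]
opening: 0.0322
grip_force: 49.8
```

Request:
step_arm(steps=[[[-0.15,0.005,0,0,0,0,0.1],[-0.3,0.005,0,0,0,0,0.1],[-0.45,0.005,0,0,0,0,0.1],[-0.566,0.005,0,0,0,0,0.1],[-0.566,0.005,0,0,0,0,0.1],[-0.566,0.005,0,0,0,0,0.1],[-0.566,0.005,0,0,0,0,0.1]]])

```text
clock: 16.65
ee_pos: [0.4707, 0.2031, 0.086]
tcp_rot: [2.556, -1.824, -0.0]
ft_force: [-0.0, 0.4, -0.5]
opening: 0.0324
grip_force: 49.8
```

```bash
cat > rs.py <<'E'
import sys
from plant import get_image,manip
from h import *
s=manip.state();d=np.array([-.3256,.9455]);e=np.array([d[1],-d[0]]);o=np.array([.4413,.2901])
print('tcp local',((np.array(s["ee_pos"])[:2]-o)@np.array([e,d]).T*1000).round(1),np.round(s["ee_pos"],4))
for n in("scene","side"):
    p=get_image(n);C=cloud(p);L=(C[...,:2]-o)@np.array([e,d]).T*1000
    a=cv2.resize(p["img"][130:250,160:360] if n=="scene" else p["img"][120:240,220:380],(800,480) if n=="scene" else (640,480),interpolation=cv2.INTER_CUBIC);cv2.imwrite(f"pics/{n}{sys.argv[1]}.png",a[:,:,::-1])
    near=(np.abs(L[...,0])<30)&(L[...,1]>-130)&(L[...,1]<60)
    for nm,m in(("red",red(p)&near&(C[...,2]>.012)),("wood",(hsv(p)[...,0]>12)&(hsv(p)[...,0]<30)&near&(C[...,2]>.02))):
        if m.sum()>8: q=L[m];print(n,nm,m.sum(),'x',np.percentile(q[:,0],[2,50,98]).round(1),'y',np.percentile(q[:,1],[2,50,98]).round(1),'z',np.percentile(C[m][:,2],[2,50,98]).round(4),np.round(cv2.minAreaRect(q.astype(np.float32))[2],1))
E
python3 rs.py 9
```

```text
tcp local [ -0.6 -91.9] [0.4707 0.2031 0.086 ]
scene red 50 x [-19.6 -12.2  13.8] y [ 3.9 10.3 15.3] z [0.064  0.0858 0.0883] 88.1
scene wood 645 x [-29.4 -16.2  19.9] y [-129.7  -97.1   26.4] z [0.0618 0.0761 0.4689] 0.1
side wood 420 x [-29.5  -2.5  29. ] y [-129.6 -103.    -7.2] z [0.0646 0.0879 0.5008] 0.4
```

Request:
step_arm(steps=[[[0,-0.012,0.02,0,0,0,0.1],[0,-0.012,0.08,0,0,0,0.1],[0,-0.012,0.15,0,0,0,0.1],[0,-0.012,0.22,0,0,0,0.1],[0,-0.012,0.27,0,0,0,0.1],[0,-0.012,0.29,0,0,0,0.1],[0,-0.012,0.295,0,0,0,0.1],[0,-0.012,0.295,0,0,0,0.1]]])

```text
clock: 17.42
ee_pos: [0.4725, 0.2045, 0.042]
tcp_rot: [2.557, -1.824, -0.0]
ft_force: [0.6, -0.1, -0.9]
opening: 0.0324
grip_force: 49.8
```

```bash
python3 rs.py 10
```

```text
tcp local [  1.6 -91.1] [0.4725 0.2045 0.042 ]
scene red 39 x [-17.5  -3.4  19.6] y [ 6.1 11.1 19.7] z [0.0313 0.0417 0.0441] 17.3
scene wood 851 x [-29.7 -13.5  25.7] y [-129.6  -99.5   26.1] z [0.0207 0.071  0.4557] 90.0
side wood 471 x [-29.7  -5.9  28.5] y [-129.5 -107.1   -2.6] z [0.0215 0.0917 0.4567] 0.3
```

The wedge is in the stall, about 3 mm above the floor and about 10 mm from the back wall. I slide it back until it touches.

Request:
step_arm(steps=[[[-0.015,0,0,0,0,0,0.1],[-0.03,0,0.004,0,0,0,0.1],[-0.04,0,0.008,0,0,0,0.1],[-0.05,0,0.01,0,0,0,0.1],[-0.055,0,0.01,0,0,0,0.1],[-0.055,0,0.01,0,0,0,0.1]]])

```text
clock: 18.02
ee_pos: [0.4697, 0.2127, 0.0408]
tcp_rot: [-2.558, 1.823, -0.0]
ft_force: [-0.2, 0.2, -0.4]
opening: 0.0323
grip_force: 49.8
```

Request:
step_arm(steps=[[[-0.005,0,0,0,0,0,0.1],[-0.01,0,0,0,0,0,0.1],[-0.015,0,0,0,0,0,0.1],[-0.02,0,0,0,0,0,0.1],[-0.02,0,0,0,0,0,0.1]]])

```text
clock: 18.43
ee_pos: [0.4687, 0.2151, 0.0407]
tcp_rot: [2.558, -1.824, 0.0]
ft_force: [1.0, -1.2, -1.0]
opening: 0.032
grip_force: 49.8
```

Request:
step_arm(steps=[[[-0.006,0,0,0,0,0,0.1],[-0.012,0,0,0,0,0,0.1],[-0.018,0,0,0,0,0,0.1],[-0.018,0,0,0,0,0,0.1]]])

```text
clock: 18.77
ee_pos: [0.468, 0.2151, 0.0405]
tcp_rot: [2.554, -1.823, 0.002]
ft_force: [10.5, -14.2, -1.8]
opening: 0.0324
grip_force: 49.8
```

Back wall reached. I ease off and lower onto the floor.

Request:
step_arm(steps=[[[0.016,0,0,0,0,0,0.1],[0.016,0,0.006,0,0,0,0.1],[0.016,0,0.01,0,0,0,0.1],[0.016,0,0.013,0,0,0,0.1],[0.016,0,0.013,0,0,0,0.1]]])

```text
clock: 19.18
ee_pos: [0.4687, 0.2153, 0.0389]
tcp_rot: [2.558, -1.823, 0.001]
ft_force: [2.7, -5.5, 0.8]
opening: 0.0322
grip_force: 50.1
```

Request:
step_arm(steps=[[[0.002,0,0.005,0,0,0,0.1],[0.002,0,0.005,0,0,0,0.1]]])

```text
clock: 19.35
ee_pos: [0.4688, 0.2152, 0.0384]
tcp_rot: [2.558, -1.823, 0.0]
ft_force: [-0.2, -4.6, 5.1]
opening: 0.0326
grip_force: 50.5
```

Request:
step_arm(steps=[[[0,0,0,0,0,0,0.45],[0,0,0,0,0,0,0.52],[0,0,0,0,0,0,0.52],[0,0,0,0,0,0,0.52],[0,0,0,0,0,0,0.52]]])

```text
clock: 19.77
ee_pos: [0.4688, 0.2155, 0.038]
tcp_rot: [-2.558, 1.823, 0.0]
ft_force: [0.2, -0.2, 0.2]
opening: 0.0444
grip_force: 0.0
```

Request:
step_arm(steps=[[[0,0,-0.08,0,0,0,0.52],[0,0,-0.25,0,0,0,0.52],[0,0,-0.45,0,0,0,0.52],[0,0,-0.65,0,0,0,0.52],[0.2,0,-0.8,0,0,0,0.52],[0.4,0,-0.9,0,0,0,0.52],[0.5,0,-0.9,0,0,0,0.52],[0.5,0,-0.9,0,0,0,0.52]]])

```text
clock: 20.43
ee_pos: [0.494, 0.1427, 0.1743]
tcp_rot: [-2.554, 1.825, -0.001]
ft_force: [-0.4, -0.5, 0.0]
opening: 0.0449
grip_force: 0.0
```

```bash
python3 rs.py 11; python3 - <<'E'
from h import *
from plant import get_image,models
for n in("scene","side"):
    p=get_image(n);C=cloud(p)
    for t in("salt","cream"): print(n,t,[(np.round(x["at"]).tolist(),round(x["conf"],2)) for x in models.recognise(t,p)][:1])
    m=(C[...,2]>.028)&(C[...,2]<.05)&(C[...,1]<-.06)&(C[...,1]>-.35)&(C[...,0]>.4)&(C[...,0]<.7)
    P=C[m];print(n,'plate',rect(P),np.percentile(P[:,2],[5,50,95]).round(4))
E
python3 ax.py 0.005 w11
```

```text
tcp local [   1.9 -156.6] [0.494  0.1427 0.1743]
scene red 37 x [-17.8  -4.   17.2] y [18.5 22.9 27.5] z [0.0315 0.039  0.0423] 88.9
scene wood 543 x [-17.8  -1.9  16.3] y [-103.2  -36.6   38.9] z [0.0204 0.0302 0.0428] 89.5
side wood 297 x [-26.5  -1.6  17.6] y [-118.   -42.4   36.6] z [0.0202 0.0299 0.5708] 0.0
scene salt [([308.0, 152.0], 0.76)]
scene cream [([285.0, 145.0], 0.91)]
scene plate ((544.0570068359375, -189.877197265625), (193.14625549316406, 211.7506561279297), 5.318001747131348) [0.0338 0.0365 0.0387]
side salt [([347.0, 180.0], 0.83)]
side cream [([342.0, 160.0], 0.69)]
side plate ((544.712158203125, -190.03936767578125), (189.75308227539062, 213.25611877441406), 5.438876152038574) [0.034  0.0371 0.0397]
20.8333 [0.493  0.1449 0.1727] [ 2.55830690e+00 -1.82217670e+00 -3.44700095e-04] [ 0.5  0.  -0.1]
red None None
wedge [ 286  226   65  110 4864] ((459.2585754394531, 245.70082092285156), (69.79522705078125, 140.08692932128906), 18.539154052734375)
plane [-0.0467  0.0782  0.0285] slope 0.0911
(320, 60) [ 5.336e-01  2.580e-02 -1.000e-04]
(320, 110) [5.187e-01 6.850e-02 2.000e-04]
(320, 160) [0.5025 0.1154 0.0014]
(320, 200) [0.4881 0.1567 0.    ]
(320, 240) [0.4757 0.1928 0.0205]
```

View pics/scene11.png

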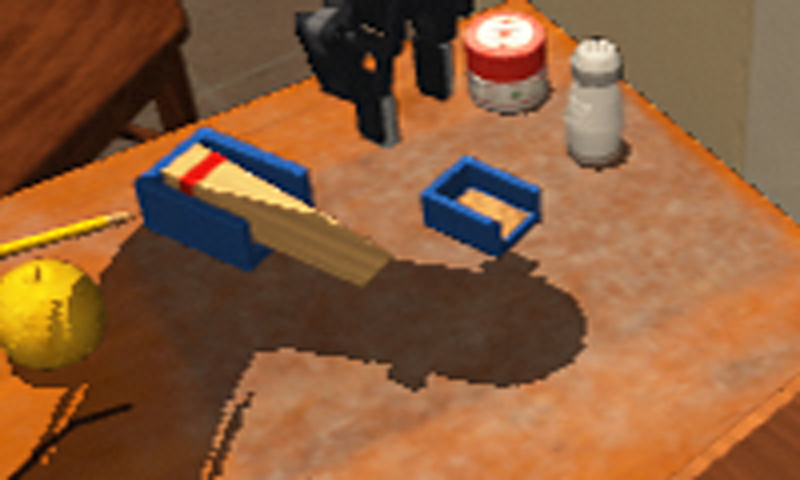

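The wedge sits flat in the large rest with its butt at the back wall (165,170). The pot and salt have not moved, and the plate is down. I hand the job in.

```bash
python3 -c "
from plant import job;print(job.job_done())"
```

```text
the job is handed in; nothing more can be done
None
```

The job is done and handed in at about 21 s of the 53 s: the wedge came out in five short tugs and the plate is fully down, and after being laid on the table and regripped near its thin end, the wedge now lies flat in the large blue rest, about 1 mm from the back wall, with the press, salt and pot where they were.

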